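# Raise the lead lid of the sample safe with its lever and hold it open

## Robot

A 6-joint arm with a two-finger parallel gripper is mounted at the origin on a cart in front of the work surface, level with it; the furniture and walls round the work are solid. World frame = base frame: x ahead of the robot, y to its left, z up, the work surface at z = 0. Lengths are in m, angles in rad, forces in N, time in s.
With the tool pointing down it reaches from about 0.35 to 0.975 m from the base axis. Payload 4.9 kg.
Tool frame: the origin (TCP) lies on the centre line of the jaws, within the pads' length; the fingertips stand 14 mm ahead of it and the grasp point (between the pads) lies 5 mm behind it (manip.nose_length is the distance from the TCP to the fingertips, in m); z points along the fingers, y is the line along which they close (so a half turn about z gives the same grasp; the last joint's range is limited). The gripper opens to 85 mm and grips with 20 to 120 N. Pads are 22 mm wide; open, the fingers measure 114 mm over their backs; the gripper's body (76 mm by 85 mm) begins 54 mm behind the grasp point. The pads swing forward as they close: fully open they stand 13 mm farther back than shut.
Start: joints at [-1.446, 0.053, 1.613, -0, 1.476, -0.119], TCP at [0.151, -0.606, 0.245] pointing down, gripper open.
Joint ranges: [-3.01, 3.01], [-1.01, 2.22], [0.06, 2.58], [-1.02, 4.17], [0.09, 2.62], [-3.14, 3.14]. Speed limits (rad/s): [2.57, 2.57, 3.14, 3.14, 3.14, 3.14].

## Interface

Orientations are given as a unit quaternion [w, x, y, z].
In Python, from plant import manip, imaging gives the robot as it stands.
- The arm moves only by the tool play_rows, never from a script. Its argument "commands" is a list of rows, each a list of 6 numbers: the shift along the tool's x, y, z in mm, then the turn, a rotation vector about the tool's x, y, z in degrees. A call has 1 to 5 rows; each row shifts and turns the commanded pose from where the row before left it, along the tool's axes as they then stand; what a row does not reach is not made up. A row lasts 1/12 s, in which the tool goes at most 41.7 mm and 7.16 degrees, less where a joint would pass 70% of its speed; a pose out of reach is approached as far as the arm can. A call is refused whole if a number of a shift passes 41.7 or a number of a turn 7.16, either way. A call with a gripper value outside its range is refused whole. "hand" is the finger opening in mm, from 0 to 85.4, set as the call begins (left out, the last holds). The fingers move at their own pace and stop on an object; the grip force is fixed at half the most. Time passes only in rows, so rows that do not move let the fingers close. It gives the time, the measured TCP pose, the force, the opening and the grip force at its end, in the units of the state.
- manip.state(): the state, without advancing time (a new reading comes with each control period).
- imaging.grab_frame(name): name is "scene" or "top"; returns a dict with "image" (420x560x3 uint8, red, green, blue), "fx", "fy", "cx", "cy" (pixels), "k1" (the pictures are not rectified: a ray, as slopes to the right and down, at radius r is drawn at 1 + k1 r^2 times it, then the intrinsics apply), "R" (3x3) and "t" (3): a world point X has camera coordinates R X + t. Camera axes: x right, y down, z forward; pixel columns grow to the right and rows downward; lengths in m; the calibration is good to about 2 mm. A picture is of the moment at which its call begins. There is no depth.
- manip.job_done(): hands the job in; it is judged then, once.
The state is a dict: "time": time; "joint_pos": joint angles; "joint_vel": joint speeds; "joint_efforts": joint torques, N m; "tool_pos": TCP position; "tool_rot": TCP orientation; "contact_force": force on the tool from outside, world axes, zero at the start; "ft_torque": the same for the moment, N m; "gripper_width": opening from 0.0 (shut) to 1.0 (fully open); "grasp_force": force on a finger pad.
Only numpy, scipy, OpenCV 4.12 (cv2) and the standard library are available. Lean on these libraries where they do the work, as an engineer would, in place of code of your own. Each camera call takes 0.05 s, during which the arm holds its last target. There are 200 camera calls.

## Task

Hold the shielded sample safe open for me so that I can reach in with tweezers: with a fingertip push the latch's blue knob round until the latch stands fully aside, clear of the heavy lid, then press the red pad on the long end of the side lever right down to its stop, so that the short end lifts the lid. Finish while still pressing: keep the lever down, with the lid held up by it, and do not let go. The lid is too heavy to lift, so do not touch it; nothing is to be gripped or pulled up, and leave the things lying around where they are.

Things in the scene. Friction and masses are not known exactly. Their poses are not given: they have to be found in the camera images.
- safe: the sample safe, a fixed grey lead-filled box 140 x 140 mm in plan; rim 100 mm above the bench, closed lid from 102 to 126 mm. Origin at the centre of its underside, on the bench. Its axes: x from the front (latch side) to the back (lid hinge), y to its left, z up; the lever is on its right (-y) side. Lid, lever and latch are mounted on it; six vials stand inside
- lid (a joint): heavy lid (2 to 3 kg, 146 x 140 x 24 mm, grey, yellow disc with a black sign on top), hinged along the top of the safe's back wall; 0 = shut, grows as the front edge rises; about 0.53 rad (front edge 75 mm up) with the lever on its stop. It falls shut if the lever is let go and cannot rise while the latch's nose lies over its front edge
- lid_edge (a point): middle of the lid's lower front edge; 102 mm above the bench when shut
- lever (a joint): steel lever on the safe's right side; 0 = at rest, long end sloping 0.305 rad up to its red pad, roller of the short end (50 mm behind the pivot) touching the lug on the lid's side; grows as the pad is pressed down; 0.61 rad = on its stop. Latch aside, the lid follows (0.2 gives 0.19 rad, 0.4 0.38, 0.6 0.52), pressing takes about 5 to 13 N and the pad rises again if let go
- lever_pad (a point): centre of the top face of the lever's red pad (70 mm along the lever, 36 mm wide, 12 mm thick), at the front end of the lever, 170 mm from the pivot. At rest about 173 mm above the bench, on the stop about 70 mm; it moves on an arc about lever_pivot in an upright plane along the safe's x. Clear bench below
- lever_pivot (a point): the lever's pivot, 112 mm above the bench on the safe's right side
- latch (a joint): swing latch, a steel bar 87 x 14 x 7 mm on an upright pivot at the safe's front, underside 128 mm above the bench; 0 = shut, nose over the lid's front edge, tail straight to the front; grows clockwise seen from above (tail swings to the safe's left, +y, away from the lever); nose clear of the lid from 1.2 rad, 1.6 rad = stop. Starts at 0 to 0.3; friction (1 N at the knob) keeps it where it is left
- latch_knob (a point): centre of the top of the round blue knob that stands upright on the latch's tail; knob 17 mm across, its top 160 mm and its foot 135 mm above the bench, 45 mm from latch_pivot
- latch_pivot (a point): point on the latch's upright axis, level with the top of the blue knob
- tweezers: steel tweezers, 122 mm long, 14 mm wide, 8 mm thick, lying on the bench; origin at the centre of the underside. A bystander: leave it alone
- vial_4: small glass vial with a red cap, 12 mm across, 34 mm tall, standing on the bench; origin at the centre of its underside. A bystander: leave it alone
- vial_5: small glass vial with a blue cap, 12 mm across, 34 mm tall, standing on the bench; origin at the centre of its underside. A bystander: leave it alone
- usb_stick: red memory stick, 53 x 18 x 8 mm, lying on the bench; origin at the centre of the underside. A bystander: leave it alone
- flow_meter: yellow hand-held flow meter with a black dial, 133 x 62 x 35 mm, lying on the bench; origin at the centre of the underside. A bystander: leave it alone
- bottle_amber: amber glass bottle with a black cap, 62 mm across, 125 mm tall, standing; origin at the centre of its underside. A bystander: leave it alone
- bottle_white: white plastic bottle with a red cap, 56 mm across, 140 mm tall, standing; origin at the centre of its underside. A bystander: leave it alone
- petri_dish: open plastic dish, 87 mm across, 14 mm high; origin at the centre of its underside. A bystander: leave it alone

How it is judged:
By the outcome, as a careful person would: the job done as asked, in the order asked, and still so for the second after the job is handed in, while the arm keeps its last pose, push and grip.
It also fails if it takes over 48 s, if anything falls off the work surface, if the arm or the gripper's body presses on something with over 40 N, if the wrist force passes 120 N, or if a joint passes its speed limit or range.

## Working session

There is one attempt and no reset: what is moved stays moved. The work goes in short steps, Python scripts to look and compute and a tool call to move; the robot and the scene stay as the last step left them, time stands still between calls to the robot, and variables do not carry over. Pictures are saved under pics/ and viewed, at most 10 in all, crops included, and the job is handed in when it is done.

Besides the shell and the picture viewer there is one more tool, called after "Request:" as a command line: name --pt "numbers of a row" for each row, then --argument value for the rest. play_rows: Moves the arm, as the interface text tells. Its arguments: {"type":"object","properties":{"commands":{"type":"array","items":{"type":"array","items":{"type":"number"}}},"hand":{"type":"number"}},"required":["commands"]}

```bash
mkdir -p pics
cat > h.py <<'E'
import numpy as np,cv2,sys
from plant import manip,imaging
def shot(n,f):
    d=imaging.grab_frame(n);cv2.imwrite('pics/'+f,d['image'][:,:,::-1]);return d
def ray(d,u,v):
    p=np.array([(u-d['cx'])/d['fx'],(v-d['cy'])/d['fy']]);q=p.copy()
    for _ in range(20):q=p/(1+d['k1']*(q@q))
    R=np.array(d['R']);t=np.array(d['t']);return -R.T@t,R.T@np.array([q[0],q[1],1])
def atz(d,u,v,z):
    o,r=ray(d,u,v);return o+r*(z-o[2])/r[2]
def proj(d,X):
    c=np.array(d['R'])@np.array(X)+np.array(d['t']);q=c[:2]/c[2];q=q*(1+d['k1']*(q@q))
    return q*[d['fx'],d['fy']]+[d['cx'],d['cy']]
E
python3 - <<'E'
from h import *
import pickle
for n in('scene','top'):
    d=shot(n,n+'1.png');pickle.dump(d,open(n+'.pkl','wb'));print(n,d['fx'],d['k1'],-np.array(d['R']).T@np.array(d['t']),np.round(d['R'],2).tolist())
print(manip.state())
E
```

```text
scene 379.90555459839715 -0.02131587320860899 [0.12977851 0.60208731 0.6737827 ] [[-0.84, -0.54, -0.02], [-0.31, 0.5, -0.81], [0.45, -0.67, -0.59]]
top 404.17495679069185 -0.10749685319291147 [ 0.48116797 -0.02875125  1.28448892] [[0.0, -1.0, 0.01], [-1.0, -0.0, -0.06], [0.06, -0.01, -1.0]]
{'time': 0.1, 'joint_pos': array([-1.44599252e+00,  5.32652854e-02,  1.61415868e+00,  4.98794932e-06,
        1.47604897e+00, -1.18997914e-01]), 'joint_vel': array([ 1.47466579e-03, -7.50952226e-05, -2.76988725e-03, -1.29193518e-03,
       -7.54701749e-04,  9.81424397e-04]), 'joint_efforts': array([-1.62944525e-04, -3.94905281e+01, -3.71361530e+01, -1.89660545e-04,
        3.96609306e-03, -1.39408920e-05]), 'tool_pos': array([ 0.15080487, -0.60596535,  0.24420062]), 'tool_rot': array([-9.40139445e-04,  9.92578877e-01,  1.21598889e-01, -2.46604666e-07]), 'contact_force': array([0.45460001, 0.18237906, 0.5170057 ]), 'ft_torque': array([ 0.00309752,  0.03953465, -0.00038615]), 'grasp_force': 0.0, 'gripper_width': 1.002099394063306}
```

View pics/top1.png

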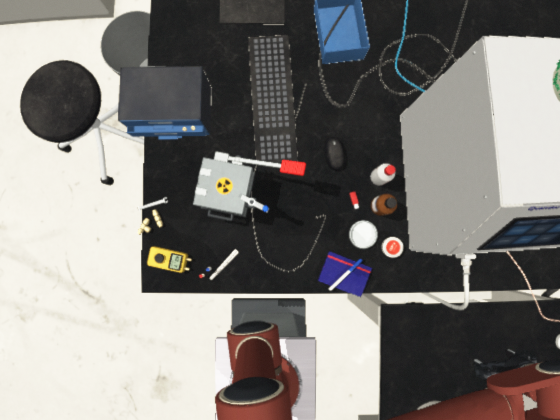

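View pics/scene1.png

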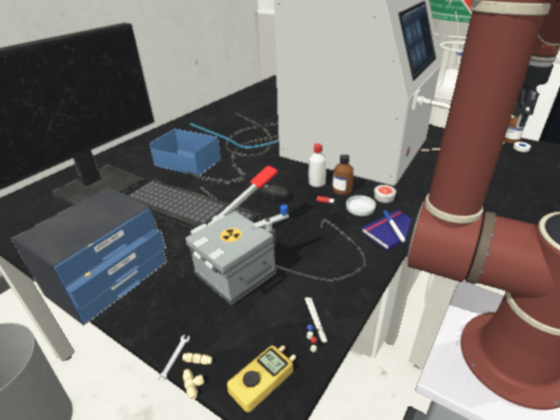

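The top view shows the safe near (224,186), the blue knob near (265,208), the red pad near (292,167) and the lever on the far side. The scene view shows the knob at (284,210) and the pad at (263,178). I'll enlarge both.

Run:
```python
import cv2,numpy as np
a=cv2.imread('pics/top1.png')[140:230,185:315];b=cv2.imread('pics/scene1.png')[155:305,180:310]
a=cv2.resize(a,None,fx=4,fy=4,interpolation=cv2.INTER_CUBIC);b=cv2.resize(b,None,fx=2.4,fy=2.4,interpolation=cv2.INTER_CUBIC)
c=np.zeros((360,a.shape[1]+0,3),np.uint8);cv2.imwrite('pics/crop.png',cv2.resize(a,None,fx=1.5,fy=1.5))
```

```text
(no output)
```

View pics/crop.png

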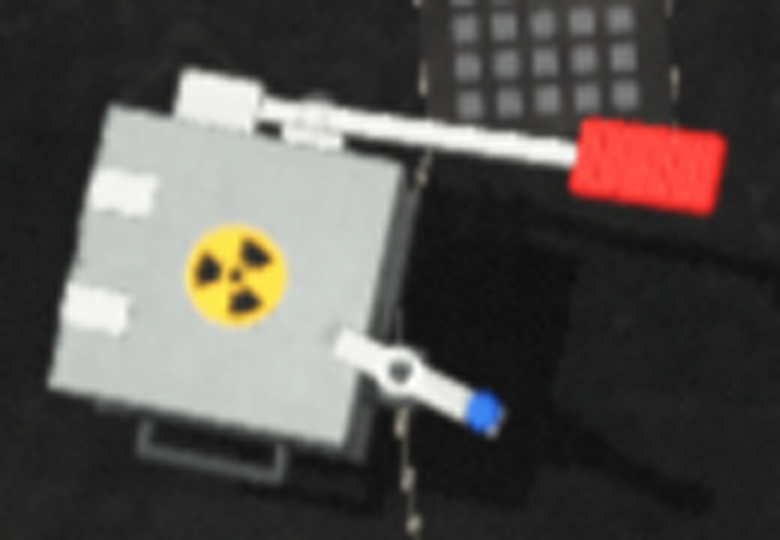

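Run:
```python
from h import *
import pickle
T=pickle.load(open('top.pkl','rb'));S=pickle.load(open('scene.pkl','rb'))
for n,d,box in(('top',T,(235,145,315,225)),('scene',S,(240,155,300,225))):
    h=cv2.cvtColor(d['image'],cv2.COLOR_RGB2HSV).astype(int)
    for c,m in(('blue',(abs(h[...,0]-112)<14)),('red',(h[...,0]<8)|(h[...,0]>172))):
        m=m&(h[...,1]>140)&(h[...,2]>60);k=np.zeros_like(m);k[box[1]:box[3],box[0]:box[2]]=1;m&=k
        y,x=np.nonzero(m);print(n,c,len(x),x.mean(),y.mean(),x.min(),x.max(),y.min(),y.max())
        r=cv2.minAreaRect(np.stack([x,y],1).astype(np.float32));print(np.round(cv2.boxPoints(r),1).tolist())
        if n=='top':print(atz(d,x.mean(),y.mean(),.155 if c=='blue' else .17))
        else:print(ray(d,x.mean(),y.mean()))
```

```text
top blue 30 265.1 208.13333333333333 263 268 205 211
[[263.0, 211.0], [263.0, 205.0], [268.0, 205.0], [268.0, 211.0]]
[ 0.55460991 -0.0030628   0.155     ]
top red 354 292.6101694915254 167.24293785310735 279 305 159 175
[[278.5, 172.8000030517578], [280.20001220703125, 158.60000610351562], [305.8999938964844, 161.60000610351562], [304.20001220703125, 175.8000030517578]]
[ 0.66801485 -0.07942277  0.17      ]
scene blue 72 283.5 208.75 280 287 204 214
[[280.0, 204.0], [287.0, 204.0], [287.0, 214.0], [280.0, 214.0]]
(array([0.12977851, 0.60208731, 0.6737827 ]), array([ 0.46931906, -0.66809968, -0.57797181]))
scene red 333 263.75975975975973 175.9099099099099 250 277 165 187
[[248.8000030517578, 180.6999969482422], [269.6000061035156, 161.89999389648438], [278.29998779296875, 171.60000610351562], [257.5, 190.3000030517578]]
(array([0.12977851, 0.60208731, 0.6737827 ]), array([ 0.53984928, -0.68324275, -0.50742491]))
```

The crop shows the latch pivot at full-image (251.7,201.7), the knob at (265.5,208.3) and the lid corners, giving a safe yaw of about 11° in the image. Next I compute the waypoints.

```bash
cat >> h.py <<'E'
def rel(P):
    from scipy.spatial.transform import Rotation as Ro
    s=manip.state();q=s['tool_rot'];return np.round(Ro.from_quat([q[1],q[2],q[3],q[0]]).as_matrix().T@(np.array(P)-s['tool_pos'])*1000,1)
E
python3 - <<'E'
from h import *
import pickle
T=pickle.load(open('top.pkl','rb'))
f=lambda u,v,z:atz(T,185+u/6,140+v/6,z)
c=[f(110,103,.126),f(405,163,.126),f(350,445,.126),f(48,387,.126)]
for a in c:print(a)
yaw=[np.arctan2(*(b)[[1,0]]) for b in (c[0]-c[1],c[3]-c[2])];print(np.degrees(yaw))
xs=(c[0]-c[1]+c[3]-c[2])[:2];xs/=np.linalg.norm(xs);ys=np.array([-xs[1],xs[0]])
pv=f(400,370,.14)[:2];kn=np.array([.5548,-.0032]);pad=f(648,163,.173);print('piv',pv,'pad',pad,'lid ctr',np.mean(c,0))
k=kn-pv;print('xs',xs,'knob r',np.linalg.norm(k),'phi',np.arctan2(k@ys,-k@xs))
print('pad in safe frame rel pivot',[(pad[:2]-pv)@xs,(pad[:2]-pv)@ys])
for t in[(22,46),(8,45),(-15,52),(-28,46),(-40,40),(-45,20)]:
    print(t,pv-t[0]*1e-3*ys-t[1]*1e-3*xs)
P=pv-.022*ys-.046*xs;print(rel([P[0],P[1],.245]))
E
```

```text
[0.7044013  0.17802982 0.126     ]
[0.67517753 0.03466616 0.126     ]
[0.53893075 0.06000869 0.126     ]
[0.56631077 0.20569924 0.126     ]
[78.47847056 79.35639575]
piv [0.57386564 0.03553202] pad [ 0.66773134 -0.0803698   0.173     ] lid ctr [0.62120509 0.11960098 0.126     ]
xs [0.19217414 0.98136084] knob r 0.04317022219577448 phi 0.2640473230787682
pad in safe frame rel pivot [np.float64(-0.0957029525851759), np.float64(-0.11438944673939744)]
(22, 46) [ 0.58661557 -0.01383841]
(8, 45) [ 0.57306869 -0.01016661]
(-15, 52) [ 0.54915218 -0.01261613]
(-28, 46) [ 0.53754753 -0.0042297 ]
(-40, 40) [0.52692425 0.00396455]
(-45, 20) [0.52586092 0.02455264]
[ 5.659e+02 -4.694e+02  2.000e-01]
```

Request:
play_rows --pt "28 -23 0 0 0 0" --pt "28 -23 0 0 0 0" --pt "28 -23 0 0 0 0" --pt "28 -23 0 0 0 0" --pt "28 -23 0 0 0 0" --hand 0

```text
time: 0.52
tool_pos: [0.2595, -0.4594, 0.2446]
tool_rot: [-0.001, 0.993, 0.121, -0.0]
contact_force: [0.8, -0.6, 0.0]
gripper_width: 0.298
grasp_force: 0.0
```

Request:
play_rows --pt "28 -23 0 0 0 0" --pt "28 -23 0 0 0 0" --pt "28 -23 0 0 0 0" --pt "28 -23 0 0 0 0" --pt "28 -23 0 0 0 0"

```text
time: 0.93
tool_pos: [0.3676, -0.3139, 0.2449]
tool_rot: [-0.0, 0.993, 0.121, -0.0]
contact_force: [0.9, 0.6, 0.1]
gripper_width: -0.002
grasp_force: 0.0
```

Request:
play_rows --pt "28 -23 0 0 0 0" --pt "28 -23 0 0 0 0" --pt "28 -23 0 0 0 0" --pt "28 -23 0 0 0 0" --pt "28 -23 0 0 0 0"

```text
time: 1.35
tool_pos: [0.4757, -0.1685, 0.2449]
tool_rot: [-0.0, 0.993, 0.122, -0.0]
contact_force: [0.3, -0.5, -0.8]
gripper_width: -0.003
grasp_force: 0.0
```

Request:
play_rows --pt "28 -23 0 0 0 0" --pt "28 -23 0 0 0 0" --pt "28 -23 0 0 0 0" --pt "28 -23 0 0 0 0" --pt "0 0 0 0 0 0"

```text
time: 1.77
tool_pos: [0.5636, -0.0494, 0.2446]
tool_rot: [-0.001, 0.992, 0.124, 0.0]
contact_force: [-0.2, -0.4, -0.0]
gripper_width: 0.003
grasp_force: 0.0
```

Request:
play_rows --pt "0 0 0 0 0 6.25" --pt "0 0 0 0 0 6.25" --pt "0 0 0 0 0 6.25" --pt "0 0 0 0 0 6.25" --pt "0 0 0 0 0 0"

```text
time: 2.18
tool_pos: [0.5612, -0.0542, 0.2447]
tool_rot: [-0.0, 0.995, -0.097, -0.001]
contact_force: [-0.4, -0.8, -0.5]
gripper_width: 0.003
grasp_force: 0.0
```

Run:
```python
from h import *
s=manip.state();print(s['time'],s['tool_pos'],s['tool_rot'],s['contact_force'],s['gripper_width'])
print(rel([.5866,-.0138,.245]),manip.nose_length)
d=shot('scene','s2.png');a=cv2.imread('pics/s2.png')[100:310,160:440]
cv2.imwrite('pics/s2c.png',cv2.resize(a,None,fx=2.8,fy=2.8,interpolation=cv2.INTER_CUBIC))
```

```text
2.1833 [ 0.56118265 -0.05420865  0.24468032] [-3.95115491e-07  9.95277443e-01 -9.70694388e-02 -5.79080268e-04] [-0.39203401 -0.76271188 -0.48430884] 0.002911802100294028
[ 17.1 -44.6  -0.3] 0.014
```

View pics/s2c.png

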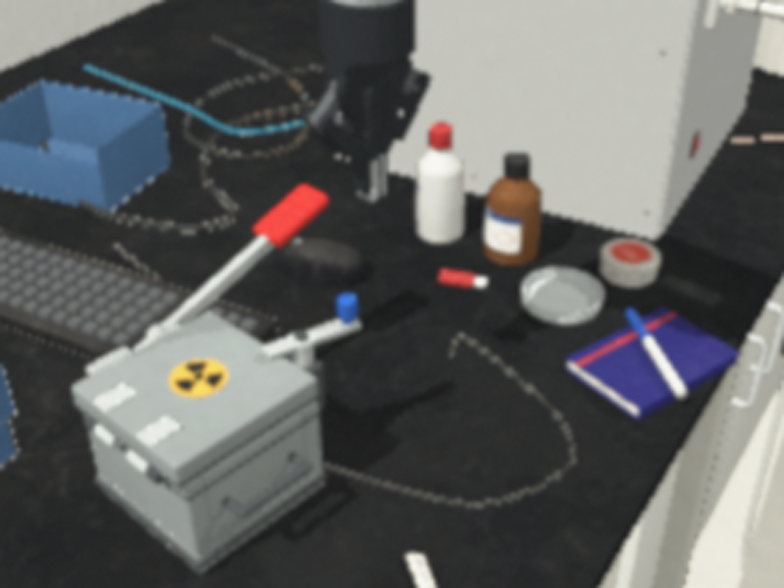

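The view shows the gripper hovering at crop (375,190), clear of the red pad at (290,215). The knob is at (347,307) with nothing else tall near it. I'll go beside the knob and lower.

Request:
play_rows --pt "5 -15 0 0 0 0" --pt "6 -15 0 0 0 0" --pt "6 -15 0 0 0 0" --pt "0 0 0 0 0 0" --pt "0 0 20 0 0 0"

```text
time: 2.65
tool_pos: [0.5893, -0.0132, 0.2297]
tool_rot: [0.0, 0.996, -0.094, 0.004]
contact_force: [-0.4, 0.1, -0.1]
gripper_width: -0.003
grasp_force: 0.0
```

Request:
play_rows --pt "0 0 20 0 0 0" --pt "0 0 20 0 0 0" --pt "0 0 20 0 0 0" --pt "0 0 10 0 0 0" --pt "0 0 0 0 0 0"

```text
time: 3.07
tool_pos: [0.5847, -0.0133, 0.1519]
tool_rot: [-0.0, 0.995, -0.096, -0.003]
contact_force: [-0.0, 0.4, 0.2]
gripper_width: -0.002
grasp_force: 0.0
```

Request:
play_rows --pt "-3 0 0 0 0 0" --pt "-4 0 0 0 0 0" --pt "-4 0 0 0 0 0" --pt "-3 0 0 0 0 0" --pt "0 0 0 0 0 0"

```text
time: 3.48
tool_pos: [0.5731, -0.0103, 0.1564]
tool_rot: [0.0, 0.995, -0.096, 0.001]
contact_force: [-0.7, -0.0, 0.5]
gripper_width: -0.001
grasp_force: 0.0
```

Request:
play_rows --pt "-4 1 0 0 0 0" --pt "-4 1 0 0 0 0" --pt "-4 1 0 0 0 0" --pt "-4 1 0 0 0 0" --pt "0 0 0 0 0 0"

```text
time: 3.9
tool_pos: [0.5559, -0.0114, 0.1552]
tool_rot: [0.0, 0.995, -0.096, -0.0]
contact_force: [1.0, -0.4, 0.3]
gripper_width: 0.004
grasp_force: 0.2
```

Run:
```python
from h import *
s=manip.state();p=s['tool_pos'];print(s['time'],p,s['contact_force'])
xs=np.array([.192,.981]);ys=np.array([-.981,.192]);r=p[:2]-[.5739,.0355];print('tool rel pivot',-r@ys*1e3,-r@xs*1e3)
d=shot('scene','s3.png');a=cv2.imread('pics/s3.png')[150:310,180:340]
cv2.imwrite('pics/s3c.png',cv2.resize(a,None,fx=3.5,fy=3.5,interpolation=cv2.INTER_CUBIC))
```

```text
3.9 [ 0.55588877 -0.0114356   0.15521704] [ 1.03899779 -0.36102711  0.30569808]
tool rel pivot -8.657382701675548 49.501978191842404
```

View pics/s3c.png

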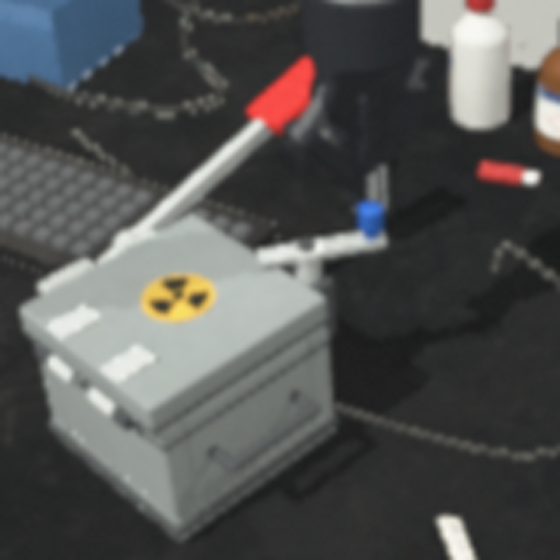

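The finger is behind the blue knob at crop (370,218), which has begun to turn at 1 N. I'll carry on round the arc.

Request:
play_rows --pt "-4 0 0 0 0 0" --pt "-4 0 0 0 0 0" --pt "-4 -1 0 0 0 0" --pt "-4 -2 0 0 0 0" --pt "-4 -2 0 0 0 0"

```text
time: 4.37
tool_pos: [0.5376, -0.0024, 0.1553]
tool_rot: [0.0, 0.995, -0.096, -0.0]
contact_force: [1.1, -0.8, 0.5]
gripper_width: 0.003
grasp_force: 0.4
```

Request:
play_rows --pt "-3 -2 0 0 0 0" --pt "-3 -2 0 0 0 0" --pt "-3 -2 0 0 0 0" --pt "-3 -3 0 0 0 0" --pt "0 0 0 0 0 0"

```text
time: 4.78
tool_pos: [0.5274, 0.0092, 0.1552]
tool_rot: [-0.0, 0.995, -0.096, -0.0]
contact_force: [-0.0, 0.3, -0.2]
gripper_width: -0.001
grasp_force: 0.0
```

```bash
cat > st.py <<'E'
from h import *
s=manip.state();p=s['tool_pos'];print(s['time'],p,s['contact_force'])
xs=np.array([.192,.981]);ys=np.array([-.981,.192]);r=p[:2]-[.5739,.0355];print('tool rel pivot',-r@ys*1e3,-r@xs*1e3)
d=shot('scene',sys.argv[1]);h=cv2.cvtColor(d['image'],cv2.COLOR_RGB2HSV).astype(int)
m=(abs(h[...,0]-112)<14)&(h[...,1]>140)&(h[...,2]>60);m[:190]=0;m[250:]=0;m[:,:255]=0;m[:,310:]=0
y,x=np.nonzero(m);print(len(x));k=atz(d,x.mean(),y.mean(),.15)[:2]-[.5739,.0355];print('knob',-k@ys*1e3,-k@xs*1e3,'phi',np.arctan2(k@ys,-k@xs))
E
python3 st.py s4.png
```

```text
4.7833 [0.52742447 0.00924496 0.15515799] [-0.04902241  0.30680995 -0.24486003]
tool rel pivot -40.551522234458446 34.67949632152776
68
knob -40.87470629802171 14.089408077012294 phi 1.2388531476725675
```

Request:
play_rows --pt "-1 -3 0 0 0 0" --pt "-1 -3 0 0 0 0" --pt "-1 -3 0 0 0 0" --pt "0 -3 0 0 0 0" --pt "0 0 0 0 0 0"

```text
time: 5.25
tool_pos: [0.5274, 0.0216, 0.1552]
tool_rot: [-0.0, 0.995, -0.096, -0.0]
contact_force: [0.6, -0.4, -0.6]
gripper_width: -0.004
grasp_force: 0.1
```

Request:
play_rows --pt "0 -2 0 0 0 0" --pt "0 0 0 0 0 0"

```text
time: 5.42
tool_pos: [0.5278, 0.0232, 0.1553]
tool_rot: [-0.0, 0.995, -0.096, 0.0]
contact_force: [0.4, -0.1, 0.2]
gripper_width: -0.001
grasp_force: 0.2
```

```bash
python3 st.py s5.png
```

```text
5.4167 [0.52783403 0.02322344 0.15526256] [ 0.35190425 -0.13079716  0.22494567]
tool rel pivot -42.83362051053649 20.887969143662367
65
knob -43.70424928725142 0.7331963675832184 phi 1.5540215827739807
```

Request:
play_rows --pt "0 -1 0 0 0 0" --pt "0 -1 0 0 0 0" --pt "0 0 0 0 0 0"

```text
time: 5.72
tool_pos: [0.5281, 0.0249, 0.1553]
tool_rot: [-0.0, 0.995, -0.096, -0.0]
contact_force: [-0.7, -0.6, -0.2]
gripper_width: -0.004
grasp_force: 0.4
```

Request:
play_rows --pt "0 -1 0 0 0 0" --pt "0 0 0 0 0 0"

```text
time: 5.88
tool_pos: [0.5283, 0.0259, 0.1553]
tool_rot: [-0.0, 0.995, -0.096, -0.0]
contact_force: [-1.6, -0.3, 0.1]
gripper_width: 0.001
grasp_force: 0.4
```

```bash
python3 st.py s6.png
```

```text
5.8833 [0.52831795 0.02593127 0.15531348] [-1.55818159 -0.26722121  0.0793712 ]
tool rel pivot -42.87879125342329 18.138680903909354
64
knob -43.63234700012752 -1.893065749680182 phi 1.6141558840389776
```

The latch reads about 1.6 rad, at its stop. I'll back off, lift and go over the red pad.

Request:
play_rows --pt "0 4 0 0 0 0" --pt "0 4 0 0 0 0" --pt "0 0 -20 0 0 0" --pt "0 0 -20 0 0 0" --pt "0 0 -20 0 0 0"

```text
time: 6.35
tool_pos: [0.5265, 0.0177, 0.2157]
tool_rot: [-0.0, 0.995, -0.096, -0.0]
contact_force: [0.2, -0.9, 0.0]
gripper_width: -0.001
grasp_force: 0.0
```

Request:
play_rows --pt "0 0 -20 0 0 0" --pt "0 0 0 0 0 0" --pt "25 15 0 0 0 0" --pt "25 15 0 0 0 0" --pt "25 15 0 0 0 0"

```text
time: 6.77
tool_pos: [0.5922, -0.0412, 0.2346]
tool_rot: [-0.0, 0.995, -0.096, 0.0]
contact_force: [0.7, 0.8, -0.4]
gripper_width: 0.003
grasp_force: 0.0
```

Request:
play_rows --pt "25 15 0 0 0 0" --pt "25 10 0 0 0 0" --pt "25 5 0 0 0 0" --pt "7 0 0 0 0 0" --pt "0 0 0 0 0 0"

```text
time: 7.18
tool_pos: [0.6671, -0.0864, 0.2337]
tool_rot: [-0.0, 0.995, -0.097, -0.001]
contact_force: [-1.3, 0.6, -0.4]
gripper_width: -0.004
grasp_force: 0.0
```

```bash
python3 st.py s7.png; python3 -c "
import cv2
a=cv2.imread('pics/s7.png')[90:310,180:400]
cv2.imwrite('pics/s7c.png',cv2.resize(a,None,fx=2.6,fy=2.6,interpolation=cv2.INTER_CUBIC))"
```

```text
7.1833 [ 0.66713873 -0.08641853  0.23365392] [-1.33042359  0.57369852 -0.39026722]
tool rel pivot 114.87555383491058 101.70024325946834
68
knob -43.62125021058118 -1.6595805992555157 phi 1.6088232190008123
```

View pics/s7c.png

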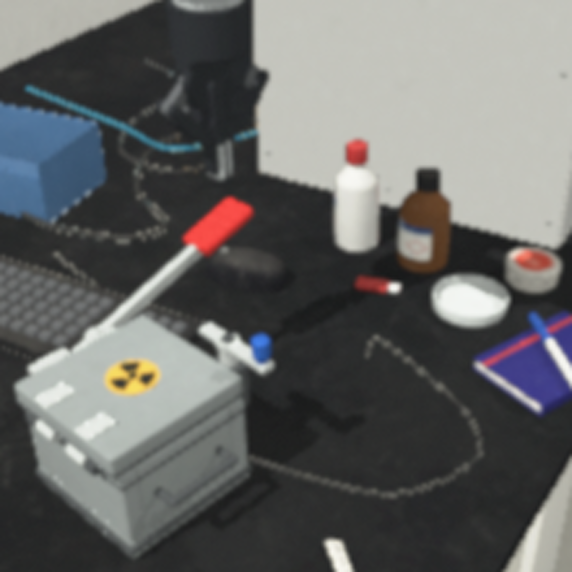

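The latch now lies across the front, with the knob at crop (261,347) clear of the lid. The fingertip hangs above the red pad at (218,225). Pressing down.

Request:
play_rows --pt "0 0 12 0 0 0" --pt "0 0 12 0 0 0" --pt "0 0 12 0 0 0" --pt "0 0 6 0 0 0" --pt "0 0 0 0 0 0"

```text
time: 7.65
tool_pos: [0.6649, -0.085, 0.1904]
tool_rot: [-0.0, 0.995, -0.096, -0.002]
contact_force: [-0.4, 0.0, 0.2]
gripper_width: 0.0
grasp_force: 0.1
```

Request:
play_rows --pt "0 0 5 0 0 0" --pt "0 0 5 0 0 0" --pt "0 0 5 0 0 0" --pt "0 0 5 0 0 0" --pt "0 0 0 0 0 0"

```text
time: 8.07
tool_pos: [0.6679, -0.0869, 0.176]
tool_rot: [0.001, 0.995, -0.096, 0.002]
contact_force: [-1.4, -2.6, 8.0]
gripper_width: 0.001
grasp_force: 3.7
```

Request:
play_rows --pt "0 0 5 0 0 0" --pt "0 0 5 0 0 0" --pt "0 0 5 0 0 0" --pt "0 0 5 0 0 0" --pt "0 0 0 0 0 0"

```text
time: 8.48
tool_pos: [0.6686, -0.0879, 0.1567]
tool_rot: [0.002, 0.995, -0.096, 0.003]
contact_force: [-0.2, -3.9, 8.6]
gripper_width: 0.002
grasp_force: 4.0
```

```bash
python3 st.py s8.png; python3 -c "
import cv2
a=cv2.imread('pics/s8.png')[90:310,180:400]
cv2.imwrite('pics/s8c.png',cv2.resize(a,None,fx=2.6,fy=2.6,interpolation=cv2.INTER_CUBIC))"
```

```text
8.4833 [ 0.66856495 -0.08787283  0.15673177] [-0.18451368 -3.85946188  8.59814093]
tool rel pivot 116.553901772906 102.85307760505323
67
knob -43.30186034404411 -1.3863972184443452 phi 1.6028024293273775
```

View pics/s8c.png

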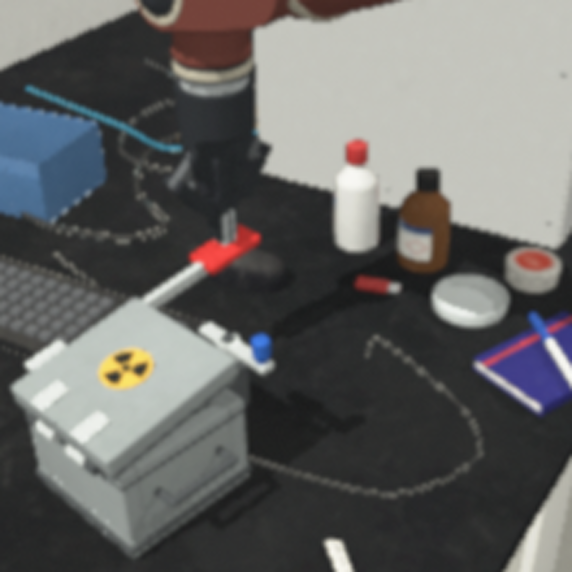

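The pad at crop (228,245) is going down under the fingertip and the lid is rising clear of the latch. Continuing.

Request:
play_rows --pt "0 0 5 0 0 0" --pt "0 0 5 0 0 0" --pt "0 0 5 0 0 0" --pt "0 0 5 0 0 0" --pt "0 0 0 0 0 0"

```text
time: 8.95
tool_pos: [0.6686, -0.0881, 0.1367]
tool_rot: [0.002, 0.995, -0.096, 0.003]
contact_force: [-0.9, -4.7, 8.0]
gripper_width: -0.003
grasp_force: 3.8
```

Request:
play_rows --pt "0 0 5 0 0 0" --pt "0 0 5 0 0 0" --pt "0 0 5 0 0 0" --pt "0 0 5 0 0 0" --pt "0 0 0 0 0 0"

```text
time: 9.37
tool_pos: [0.6687, -0.088, 0.1163]
tool_rot: [0.002, 0.995, -0.096, 0.003]
contact_force: [-0.1, -5.7, 5.9]
gripper_width: -0.002
grasp_force: 3.1
```

Request:
play_rows --pt "0 0 5 0 0 0" --pt "0 0 5 0 0 0" --pt "0 0 5 0 0 0" --pt "0 0 4 0 0 0" --pt "0 0 0 0 0 0"

```text
time: 9.78
tool_pos: [0.669, -0.0862, 0.097]
tool_rot: [0.0, 0.995, -0.096, 0.003]
contact_force: [2.2, 0.2, 4.4]
gripper_width: -0.003
grasp_force: 2.2
```

Request:
play_rows --pt "0 0 2 0 0 0" --pt "0 0 2 0 0 0" --pt "0 0 2 0 0 0" --pt "0 0 0 0 0 0"

```text
time: 10.12
tool_pos: [0.6692, -0.0853, 0.0917]
tool_rot: [-0.0, 0.995, -0.096, 0.003]
contact_force: [1.3, 2.2, 7.7]
gripper_width: -0.0
grasp_force: 3.1
```

Request:
play_rows --pt "0 0 1 0 0 0" --pt "0 0 1 0 0 0" --pt "0 0 0 0 0 0"

```text
time: 10.37
tool_pos: [0.6693, -0.085, 0.09]
tool_rot: [-0.001, 0.995, -0.096, 0.003]
contact_force: [0.5, 3.2, 8.0]
gripper_width: 0.001
grasp_force: 3.5
```

Request:
play_rows --pt "0 0 1 0 0 0" --pt "0 0 1 0 0 0" --pt "0 0 0 0 0 0"

```text
time: 10.62
tool_pos: [0.6693, -0.0852, 0.0879]
tool_rot: [-0.001, 0.995, -0.096, 0.003]
contact_force: [1.7, 3.6, 6.8]
gripper_width: 0.001
grasp_force: 3.0
```

Request:
play_rows --pt "0 0 1 0 0 0" --pt "0 0 1 0 0 0" --pt "0 0 0 0 0 0"

```text
time: 10.87
tool_pos: [0.6692, -0.0853, 0.0858]
tool_rot: [-0.0, 0.995, -0.096, 0.003]
contact_force: [2.2, 1.6, 7.7]
gripper_width: 0.002
grasp_force: 3.1
```

Request:
play_rows --pt "0 0 1 0 0 0" --pt "0 0 1 0 0 0" --pt "0 0 0 0 0 0"

```text
time: 11.12
tool_pos: [0.6694, -0.0852, 0.0853]
tool_rot: [-0.001, 0.995, -0.096, 0.003]
contact_force: [-2.4, 3.1, 12.8]
gripper_width: 0.002
grasp_force: 5.8
```

Request:
play_rows --pt "0 0 1 0 0 0" --pt "0 0 0 0 0 0"

```text
time: 11.28
tool_pos: [0.6695, -0.0852, 0.0851]
tool_rot: [-0.001, 0.995, -0.096, 0.003]
contact_force: [-3.7, 3.5, 16.9]
gripper_width: 0.003
grasp_force: 7.4
```

Request:
play_rows --pt "0 0 1 0 0 0" --pt "0 0 0 0 0 0"

```text
time: 11.45
tool_pos: [0.6696, -0.0852, 0.085]
tool_rot: [-0.001, 0.995, -0.096, 0.003]
contact_force: [-6.5, 3.8, 20.7]
gripper_width: -0.001
grasp_force: 9.1
```

The force is rising while the pad stays put, so the lever is on its stop. I'll hold briefly and check.

Request:
play_rows --pt "0 0 0 0 0 0" --pt "0 0 0 0 0 0" --pt "0 0 0 0 0 0" --pt "0 0 0 0 0 0" --pt "0 0 0 0 0 0"

```text
time: 11.87
tool_pos: [0.6696, -0.0852, 0.085]
tool_rot: [-0.001, 0.995, -0.096, 0.003]
contact_force: [-6.3, 5.2, 19.4]
gripper_width: 0.003
grasp_force: 9.2
```

```bash
python3 st.py s9.png; python3 -c "
import cv2
a=cv2.imread('pics/s9.png')[90:310,180:400]
cv2.imwrite('pics/s9c.png',cv2.resize(a,None,fx=2.6,fy=2.6,interpolation=cv2.INTER_CUBIC))"
```

```text
11.8667 [ 0.66959611 -0.08518064  0.08503863] [-6.34608955  5.17768116 19.41304406]
tool rel pivot 117.04856722560257 100.01405655364972
70
knob -43.151884376399856 -1.0728440178024417 phi 1.5956532494076323
```

View pics/s9c.png

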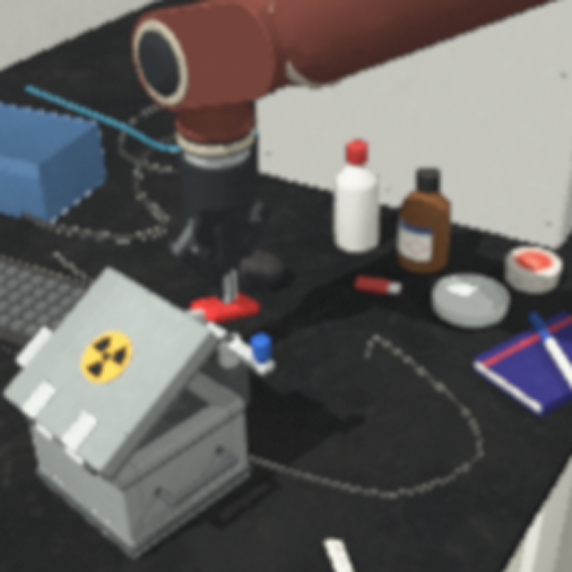

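The lid stands open, the pad is down at crop (225,306) under the fingertip, the knob at (261,347) is aside, and the bystanders are untouched.

```bash
python3 -c "
from plant import manip
print(manip.job_done())"
```

```text
the job is handed in; nothing more can be done
None
```

The job is handed in: the latch is fully aside at about 1.6 rad, and the arm is holding the lever on its stop with about 20 N, so the lid stays open; I did not touch the lid or the things lying around.

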